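# Set the sample-cell carriage of a bench photometer to its index

## Task

Slide the sample-cell carriage along the optical rail until its white centre line stands opposite the point of the pointed index clip, and let go of it there. The round-headed thumb clamp on the rail is not the mark, and the lens carriage must stay where it is.

Things in the scene. Friction and masses are not known exactly. Their poses are not given: they have to be found in the camera images.
- rail: Fixed aluminium rail, 720 mm long, 50 wide, top 25 above the bench. Origin on the bench under its centre line, mid-travel of the cell carriage; y runs along the rail, x across it, away from the robot. Lamp housing (100 mm across the rail, top 124 mm above the bench) at y -400 to -310, nose to -280; cream detector box (90 across, top 118) at y 225 to 305, nose to 207.
- cell_carriage: Captive on the rail, slides along rail y, 140 mm either way; takes 2-3 N, stays where left. Dark saddle 60 x 60 x 15 mm with a black block 40 x 40 mm, top 65 mm above the origin, to grip from above on any two opposite faces; a white-capped vial (24 mm wide, fixed) stands 20 mm above it. Origin: centre of saddle underside, 25 mm above bench; axes as rail. White line on the +x edge at y = 0.
- lens_carriage: Lens carriage, to be left alone: saddle 60 x 50 mm at rail y about -240 to -225 mm, with a glass lens in an upright black ring 60 mm across, its top 84 mm above the origin. Origin: centre of the saddle's underside, 25 mm above the bench. It slides easily if pushed.
- index: The mark: steel clip fixed at the far (+x) side of the rail, a block 30 x 26 mm, 36 mm high, whose top comes to a point towards the rail; 80 to 120 mm either way from the rail's origin. Origin on the bench, 44 mm from the rail's centre line, in line with the point; axes as the rail's. The other clip there, 38 mm high with a round head and no point, is not the mark.
Mind the look-alikes: they are no part of the job. Leave any green or turquoise look-alike of the index alone.

How it is judged:
By the outcome, as a careful person would: the job done as asked, in the order asked, and still so for the second after the job is handed in, with the robot touching nothing.
It also fails if it takes over 32 s, if anything falls off the work surface, if the arm or the gripper's body presses on something with over 40 N, if the wrist force passes 120 N, or if a joint passes its speed limit or range.

## Robot

A 7-joint arm with a two-finger parallel gripper is mounted at the origin on the work surface. World frame = base frame: x ahead of the robot, y to its left, z up, the work surface at z = 0. Lengths are in m, angles in rad, forces in N, time in s.
With the tool pointing down it reaches from about 0.425 to 0.925 m from the base axis. Payload 6.8 kg.
Tool frame: the origin (TCP) lies at the very end of the fingers, on their centre line; the grasp point (between the pads) lies 19 mm behind it; z points along the fingers, x is the direction in which the jaws open and shut, and the axes are right-handed (so a half turn about z gives the same grasp; the last joint's range is limited). The gripper opens to 85 mm and grips with 20 to 120 N. Pads are 22 mm wide; open, the fingers measure 114 mm over their backs; the gripper's body (76 mm by 85 mm) begins 54 mm behind the grasp point. The pads swing forward as they close: fully open they stand 13 mm farther back than shut.
Start: joints at [1.05, 0.477, 0.022, 1.555, -0.011, 1.109, -0.083], TCP at [0.271, -0.618, 0.195] pointing down, gripper open.
Joint ranges: [-2.96, 2.96], [-0.34, 2.1], [-1.41, 1.46], [0.24, 2.44], [-1.37, 4.51], [0.17, 1.92], [-2.96, 2.96]. Speed limits (rad/s): [2.39, 2.39, 3.14, 3.14, 3.14, 3.14, 3.14].

## Interface

Orientations are given as a unit quaternion [w, x, y, z].
In Python, from station import bot gives the robot as it stands.
- The arm moves only by the shell command python3 -m creep 'ROWS' [FORCE]. ROWS is JSON, a list that holds one entry, the list of rows, each a list of 7 numbers: the shift along the tool's x, y, z in cm, then the turn, a rotation vector about the tool's x, y, z in rad, then the opening, from 0 (shut) to 1 (fully open). In form: [[[dx, dy, dz, wx, wy, wz, claw], ...]]. A call has 1 to 10 rows; each row is the pose to reach, as a shift and turn from the pose commanded when the call began, along the tool's axes at that moment; what a row does not reach only later rows make up. A row lasts 1/8 s, in which the tool goes at most 62.5 mm and 10.7 degrees, less where a joint would pass 70% of its speed; a pose out of reach is approached as far as the arm can. A call with a gripper value outside its range is refused whole. The fingers move at their own pace and stop on an object; FORCE is the grip in N (left out, the last holds). Time passes only in rows, so rows that repeat a pose let the fingers close. It gives the time, the measured TCP pose, the force and the opening at its end, in the units of the state.
- bot.get_obs(): the state, without advancing time (a new reading comes with each control period).
- bot.read_camera(name): name is "side" or "top" or "wrist"; returns (picture, depth): 384x512x3 uint8, blue, green, red; 384x512 float32, m along the optical axis (not along the pixel's ray), 0 where there is no reading.
- bot.calibration(name): a dict with "mtx" (3x3 intrinsics, pixels), "rvec" (rotation vector, rad) and "tvec" (3), from world to camera coordinates, as OpenCV has them. Camera axes: x right, y down, z forward; pixel columns grow to the right and rows downward; lengths in m; the calibration is good to about 2 mm. A picture is of the moment at which its call begins: read the wrist's pose just before it. calibration takes no time and is no camera call; for the wrist camera it gives the pose at the moment of the call.
- bot.hand_in(): hands the job in, once; it reports no verdict.
Trained networks look in the newest picture that a camera, given by its name, has taken for a name from the list of things; names that differ only in an ending like _2 or _b are one class to them, and where a whole thing is asked for, a point or a joint stands for the part that bears it (a point fixed in the world has none). Each returns a list of dicts, best first, with "p" (0 to 1); they miss things now and then, are a little off and sometimes report something else, mostly with a low value. They report only what shows in the picture. A call takes as long as a camera call. They do not tell look-alikes from the thing itself.
- bot.find_in(camera, label): "xy" ([column, row] in pixels, amid what is visible of it).
- bot.silhouettes(camera, label): "mask" (384x512 bool, what is visible of it) and "xy" ([column, row] in pixels, amid what is visible of it).
The state is a dict: "t": time; "q": joint angles; "joint_vel": joint speeds; "joint_torque": joint torques, N m; "eef_pos": TCP position; "tool_rot": TCP orientation; "contact_force": force on the tool from outside, world axes, zero at the start; "torque": the same for the moment, N m; "gripper_width": opening from 0.0 (shut) to 1.0 (fully open).
Only numpy, scipy, OpenCV 4.12 (cv2) and the standard library are available. Lean on these libraries where they do the work, as an engineer would, in place of code of your own. Each camera call takes 0.05 s, during which the arm holds its last target.

## Working session

There is one attempt and no reset: what is moved stays moved. The work goes in short steps, Python scripts to look and compute and a shell command to move; the robot and the scene stay as the last step left them, time stands still between calls to the robot, and variables do not carry over. Pictures are saved under pics/ and viewed, and the job is handed in when it is done.

```bash
mkdir -p pics; ls; cat > h.py <<'E'
import numpy as np, cv2
from station import bot
def cam(n):
    c=bot.calibration(n); R=cv2.Rodrigues(np.array(c["rvec"],float))[0]
    return np.array(c["mtx"],float),R,np.array(c["tvec"],float).ravel()
def deproj(n,u,v,d,C=None):
    K,R,t=C or cam(n)
    p=np.array([(u-K[0,2])/K[0,0]*d,(v-K[1,2])/K[1,1]*d,d])
    return R.T@(p-t)
def atz(n,u,v,z,C=None):
    K,R,t=C or cam(n)
    r=R.T@np.linalg.inv(K)@np.array([u,v,1.]); o=-R.T@t
    return o+r*(z-o[2])/r[2]
def proj(n,P,C=None):
    K,R,t=C or cam(n); p=K@(R@np.asarray(P,float)+t); return p[:2]/p[2]
E
python3 - <<'E'
from h import *
print(bot.get_obs())
for n in("top","side"):
    im,d=bot.read_camera(n); cv2.imwrite(f"pics/{n}0.png",im); np.save(f"{n}0.npy",d)
    for l in("rail","cell_carriage","lens_carriage","index"):
        for r in bot.silhouettes(n,l):
            u,v=r["xy"]; dd=d[int(v),int(u)]
            print(n,l,r["p"],r["xy"],r["mask"].sum(),deproj(n,u,v,dd).round(3))
E
```

```text
pics
{'t': 0.0, 'q': array([ 1.04991238,  0.47780766,  0.02235123,  1.55647866, -0.01150718,
        1.10928357, -0.08307434]), 'joint_vel': array([ 0.00023607,  0.00195233,  0.00121113, -0.0017342 ,  0.00011289,
        0.0014069 ,  0.00092478]), 'joint_torque': array([-8.73510326e-04, -5.96458912e+01,  1.60777666e+00, -2.81199950e+01,
        1.24510902e-02,  9.35838092e-03, -1.28844255e-05]), 'eef_pos': array([ 0.27049086, -0.6177016 ,  0.19350944]), 'tool_rot': array([-4.47170228e-04,  8.37015695e-01, -5.47178099e-01, -8.09113416e-04]), 'contact_force': array([ 0.29513542, -0.08075963, -0.2132801 ]), 'torque': array([ 0.02313744, -0.01619693, -0.04768271]), 'gripper_width': 1.0017311098940387}
top rail 0.94 [284.2, 196.4] 15120 [ 0.57  -0.089  0.024]
top cell_carriage 0.76 [250.1, 200.5] 924 [ 0.556 -0.021  0.093]
top lens_carriage 0.65 [308.2, 169.3] 338 [ 0.623 -0.137  0.033]
top lens_carriage 0.57 [370.1, 197.9] 909 [ 0.563 -0.251  0.056]
top index 0.73 [307.5, 168.7] 333 [ 0.624 -0.135  0.035]
top index 0.68 [332.2, 251.1] 386 [ 0.462 -0.18   0.034]
top index 0.61 [253.3, 121.2] 305 [ 0.72  -0.029  0.035]
side rail 0.85 [244.6, 255.1] 16545 [0.537 0.225 0.115]
side cell_carriage 0.74 [271.9, 185.0] 1687 [ 0.558 -0.007  0.065]
side lens_carriage 0.83 [296.8, 129.5] 1035 [ 0.559 -0.25   0.055]
side index 0.74 [251.1, 165.2] 291 [ 0.624 -0.12   0.032]
side index 0.66 [188.6, 189.4] 519 [ 0.714 -0.022  0.024]
side index 0.59 [340.0, 162.9] 329 [ 0.459 -0.168  0.032]
```

```bash
python3 - <<'E'
import cv2
a=cv2.imread("pics/top0.png"); cv2.imwrite("pics/top0b.png",cv2.resize(a[80:290,130:430],None,fx=2.6,fy=2.6,interpolation=cv2.INTER_CUBIC))
E
```

```text
(no output)
```

View pics/top0.png

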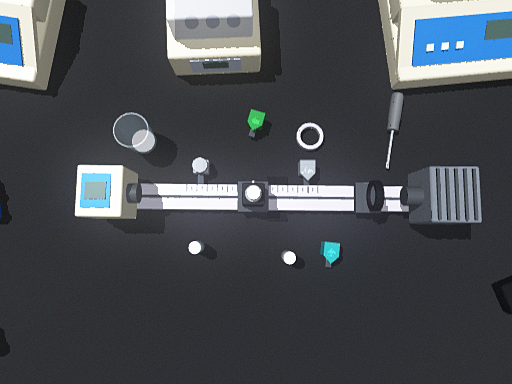

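View pics/side0.png

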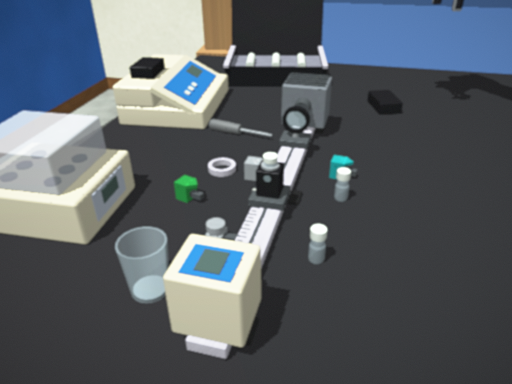

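View pics/top0b.png

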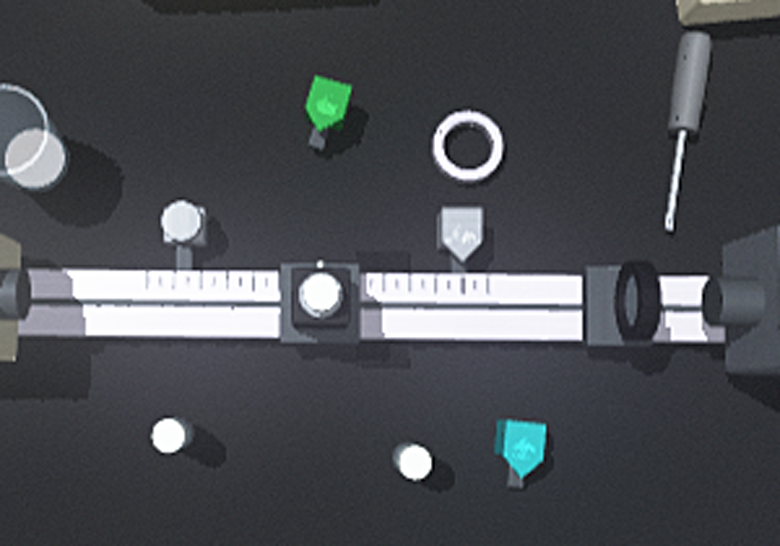

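Mark candidates in the top picture: grey pointed clip (308,169), which is the mark by description; round-headed clamp (200,166); green look-alike (256,120); turquoise look-alike (331,251). The cell carriage is at (253,194) and the lens carriage at (370,197).

```bash
python3 - <<'E'
from h import *
im=cv2.imread("pics/top0.png"); d=np.load("top0.npy"); C=cam("top")
H,W=d.shape; vv,uu=np.mgrid[:H,:W]
K,R,t=C
P=np.stack([(uu-K[0,2])/K[0,0]*d,(vv-K[1,2])/K[1,1]*d,d],-1); P=(P-t)@R
# rail: bright pixels at z~.025
m=(im.min(-1)>0)&(abs(P[...,2]-.025)<.006)&(abs(P[...,0]-.566)<.06)&(P[...,1]>-.28)&(P[...,1]<.19)
edges=[]
for u in range(150,350):
    if 233<=u<=272 or 190<u<212 or 298<u<318: continue
    c=np.where(m[:,u])[0]
    if len(c)>8: edges.append((u,c.min()-.5,c.max()+.5))
e=np.array(edges)
for k in(1,2):
    X=np.array([atz("top",a,b,.025,C) for a,b in zip(e[:,0],e[:,k])])
    f=np.polyfit(X[:,1],X[:,0],1); r=X[:,0]-np.polyval(f,X[:,1]); g=abs(r)<.003
    f=np.polyfit(X[g,1],X[g,0],1); print("edge",f,r.std(),g.sum())
# block top: z ~.09
for z0,z1,nm in((.083,.097,'block'),(.104,.118,'cap'),(.034,.046,'saddle')):
    mm=(P[...,2]>z0)&(P[...,2]<z1)&(abs(P[...,0]-.566)<.06)&(abs(P[...,1]+.025)<.05)
    q=P[mm]; print(nm,mm.sum(),q.min(0).round(4),q.max(0).round(4),np.median(q,0).round(4))
print("tip",atz("top",307.3,180.8,.036,C),"line",atz("top",253,181.5,.040,C))
print("lens",atz("top",370,197,.04,C))
crop=im[150:215,225:330]; cv2.imwrite("pics/c1.png",cv2.resize(crop,None,fx=7,fy=7,interpolation=cv2.INTER_NEAREST))
E
```

```text
edge [0.01529799 0.59400218] 0.0006031866245245745 120
edge [0.01207997 0.54383868] 0.0005500133038642912 120
block 350 [ 0.5486 -0.0468  0.0832] [ 0.5886 -0.0068  0.0956] [ 0.5665 -0.0258  0.0899]
cap 142 [ 0.5573 -0.0371  0.1046] [ 0.5804 -0.016   0.1118] [ 0.568  -0.0265  0.1094]
saddle 420 [ 0.5386 -0.0567  0.0343] [0.5991 0.004  0.0443] [ 0.5562 -0.029   0.0394]
tip [ 0.59962492 -0.13404326  0.036     ] line [ 0.598045   -0.02733212  0.04      ]
lens [ 0.5667007  -0.25560047  0.04      ]
```

View pics/c1.png

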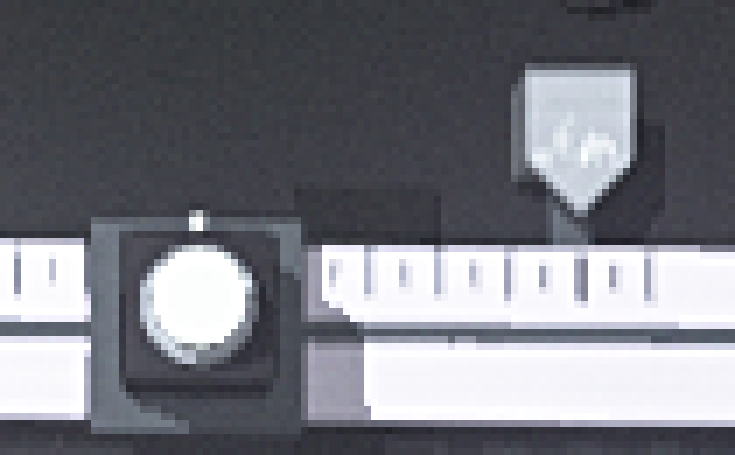

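The close crop confirms the choice. The grey block at crop (578,140), picture (308,169), is pointed towards the rail with its tip at picture (307.5,180.5). The carriage's white line is at (253,181.5), and its block and saddle sizes measure right. Next I work out the approach with the jaws along the rail.

```bash
cat >> h.py <<'E'
from scipy.spatial.transform import Rotation as Ro
def rot(): 
    w,x,y,z=bot.get_obs()["tool_rot"]; return Ro.from_quat([x,y,z,w])
YAW=-0.0137
def want(P):
    o=bot.get_obs(); r=rot(); rx=np.array([np.sin(YAW),-np.cos(YAW),0]) 
    rx=np.array([-0.0137,-1,0]); rx/=np.linalg.norm(rx)
    z=np.array([0,0,-1.]); G=Ro.from_matrix(np.stack([rx,np.cross(z,rx),z],1))
    print("t",o["t"],"shift cm",(r.inv().apply(np.array(P)-o["eef_pos"])*100).round(2),"turn",(r.inv()*G).as_rotvec().round(4),o["eef_pos"].round(4),o["contact_force"].round(1),o["gripper_width"])
E
python3 -c "
from h import *
want([.5685,-.0267,.195]); want([.5685,-.0267,.057])"
```

```text
t 0.5 shift cm [-4.225e+01 -5.100e+01 -5.000e-02] turn [1.000e-04 1.000e-04 4.265e-01] [ 0.2708 -0.6183  0.1945] [-0.6  0.2 -0.5] 1.0001507933935931
t 0.5 shift cm [-42.25 -51.01  13.75] turn [1.000e-04 1.000e-04 4.265e-01] [ 0.2708 -0.6183  0.1945] [-0.6  0.2 -0.5] 1.0001507933935931
```

```bash
python3 -m creep '[[[-3,-3.6,0,0,0,0.04,1],[-7,-8.4,0,0,0,0.08,1],[-11,-13.3,0,0,0,0.12,1],[-15,-18.1,0,0,0,0.17,1],[-19,-22.9,0,0,0,0.21,1],[-23,-27.8,0,0,0,0.25,1],[-27,-32.6,0,0,0,0.29,1],[-31,-37.4,0,0,0,0.34,1],[-35,-42.3,0,0,0,0.38,1],[-39,-47.1,0,0,0,0.4265,1]]]' 40; python3 -c "
from h import *
want([.5685,-.0267,.195])"
```

```text
t: 1.75
eef_pos: [0.5457, -0.0724, 0.1949]
tool_rot: [0.0, -0.702, 0.713, -0.0]
contact_force: [0.5, -0.6, -0.0]
gripper_width: 1.0
t 1.75 shift cm [-4.6  -2.21 -0.01] turn [-0.001  -0.0003 -0.0019] [ 0.5457 -0.0724  0.1949] [ 0.5 -0.6 -0. ] 1.0002017959906884
```

```bash
python3 -m creep '[[[-2.5,-1.2,0,0,0,0,1],[-4.6,-2.2,0,0,0,0,1],[-4.6,-2.2,0,0,0,0,1],[-4.6,-2.2,0,0,0,0,1]]]'; python3 - <<'E'
from h import *
want([.5685,-.0267,.195])
want([.5685,-.0267,.057])
C=cam("wrist")
im,d=bot.read_camera("wrist"); cv2.imwrite("pics/w1.png",im); np.save("w1.npy",d); np.save("w1C.npy",np.array([C[0],C[1],np.tile(C[2],(3,1))]))
for l in("cell_carriage","index"):
    for r in bot.silhouettes("wrist",l): print(l,r["p"],r["xy"])
print(proj("wrist",[.5998,-.134,.036],C),proj("wrist",[.598,-.027,.04],C))
E
```

```text
t: 2.25
eef_pos: [0.567, -0.0297, 0.1944]
tool_rot: [-0.0, -0.702, 0.712, -0.0]
contact_force: [0.4, 0.4, -0.4]
gripper_width: 0.998
t 2.25 shift cm [-0.3  -0.14 -0.06] turn [ 0.0004 -0.0007 -0.0011] [ 0.567  -0.0297  0.1944] [ 0.4  0.4 -0.4] 0.9983974075979721
t 2.25 shift cm [-0.31 -0.15 13.74] turn [ 0.0004 -0.0007 -0.0011] [ 0.567  -0.0297  0.1944] [ 0.4  0.4 -0.4] 0.9983974075979721
cell_carriage 0.79 [247.8, 161.8]
index 0.78 [345.1, 109.6]
index 0.76 [366.9, 237.8]
[344.12432861 133.02729778] [246.87988944 136.69647774]
```

View pics/w1.png

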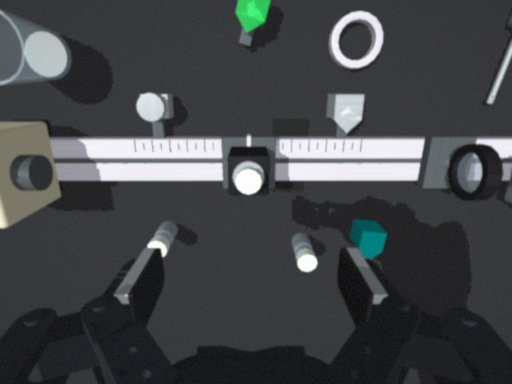

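The wrist view shows the clip tip at (347,133) and the white line at (248,137), within 3 px of my projected top-camera estimates. I descend and grip.

```bash
python3 -m creep '[[[-0.3,-0.15,3,0,0,0,1],[-0.3,-0.15,7,0,0,0,1],[-0.3,-0.15,11,0,0,0,1],[-0.3,-0.15,13,0,0,0,1],[-0.3,-0.15,14.1,0,0,0,1],[-0.3,-0.15,14.1,0,0,0,1],[-0.3,-0.15,14.1,0,0,0,0.6],[-0.3,-0.15,14.1,0,0,0,0.4],[-0.3,-0.15,14.1,0,0,0,0.2],[-0.3,-0.15,14.1,0,0,0,0.2]]]' 40; python3 -c "
from h import *
want([.5685,-.0267,.053])"
```

```text
t: 3.65
eef_pos: [0.5694, -0.0256, 0.0542]
tool_rot: [0.0, -0.702, 0.712, -0.0]
contact_force: [-2.0, -1.3, 4.8]
gripper_width: 0.261
t 3.65 shift cm [0.11 0.09 0.12] turn [-0.0009 -0.0003 -0.0002] [ 0.5694 -0.0256  0.0542] [-2.  -1.3  4.8] 0.26059204515410833
```

```bash
python3 - <<'E'
from h import *
print(bot.get_obs()["gripper_width"])
a,_=bot.read_camera("wrist"); b,d=bot.read_camera("side"); print(bot.get_obs()["gripper_width"])
cv2.imwrite("pics/j1.png",np.hstack([cv2.resize(a,(400,300)),cv2.resize(b[100:280,180:420],(400,300))]))
E
```

```text
0.26059204515410833
0.26049947921114974
```

View pics/j1.png

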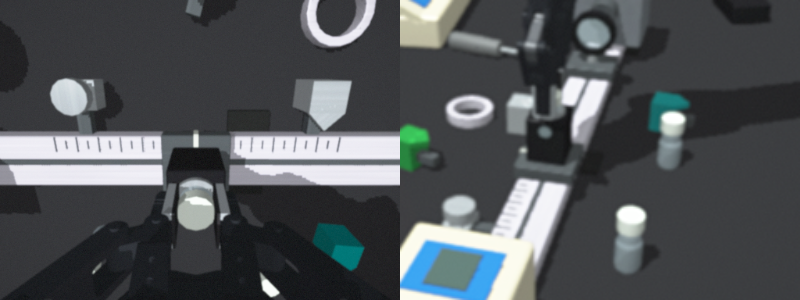

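```bash
python3 - <<'E'
from h import *
b,d=bot.read_camera("side"); C=cam("side")
o=bot.get_obs(); print(o["eef_pos"],proj("side",o["eef_pos"],C),proj("side",o["eef_pos"]+[0,0,.019],C))
for P in([.5685,-.0067,.09],[.5485,-.0067,.09],[.5485,-.0067,.04],[.5885,-.0067,.04]): print(proj("side",P,C))
cv2.imwrite("pics/s2.png",cv2.resize(b[90:240,210:360],None,fx=4,fy=4,interpolation=cv2.INTER_CUBIC))
for v in range(110,200,6): 
  print(v,[tuple(deproj("side",u,v,d[v,u],C).round(3)) for u in(262,270,278)])
E
```

```text
[ 0.56932908 -0.0256194   0.05417401] [267.58683717 183.99625002] [267.62812016 174.28415617]
[265.48256633 171.12442065]
[277.66405536 172.57891605]
[277.17517667 198.6303643 ]
[253.86940155 195.53973127]
110 [(np.float64(0.57), np.float64(0.011), np.float64(0.201)), (np.float64(0.557), np.float64(0.013), np.float64(0.203)), (np.float64(0.55), np.float64(-0.008), np.float64(0.195))]
116 [(np.float64(0.568), np.float64(0.019), np.float64(0.195)), (np.float64(0.557), np.float64(0.013), np.float64(0.194)), (np.float64(0.549), np.float64(-0.005), np.float64(0.187))]
122 [(np.float64(0.565), np.float64(0.029), np.float64(0.191)), (np.float64(0.558), np.float64(0.008), np.float64(0.182)), (np.float64(0.55), np.float64(-0.011), np.float64(0.175))]
128 [(np.float64(0.562), np.float64(0.041), np.float64(0.187)), (np.float64(0.56), np.float64(-0.001), np.float64(0.169)), (np.float64(0.551), np.float64(-0.014), np.float64(0.164))]
134 [(np.float64(0.563), np.float64(0.036), np.float64(0.176)), (np.float64(0.56), np.float64(-0.002), np.float64(0.158)), (np.float64(0.556), np.float64(-0.039), np
[... 1155 characters left out ...]
0.005), np.float64(0.081)), (np.float64(0.561), np.float64(-0.005), np.float64(0.083)), (np.float64(0.548), np.float64(-0.006), np.float64(0.084))]
182 [(np.float64(0.574), np.float64(-0.004), np.float64(0.07)), (np.float64(0.561), np.float64(-0.006), np.float64(0.071)), (np.float64(0.547), np.float64(-0.004), np.float64(0.074))]
188 [(np.float64(0.574), np.float64(-0.006), np.float64(0.058)), (np.float64(0.561), np.float64(-0.005), np.float64(0.06)), (np.float64(0.547), np.float64(-0.005), np.float64(0.062))]
194 [(np.float64(0.574), np.float64(-0.006), np.float64(0.046)), (np.float64(0.561), np.float64(-0.006), np.float64(0.048)), (np.float64(0.547), np.float64(-0.003), np.float64(0.052))]
```

View pics/s2.png

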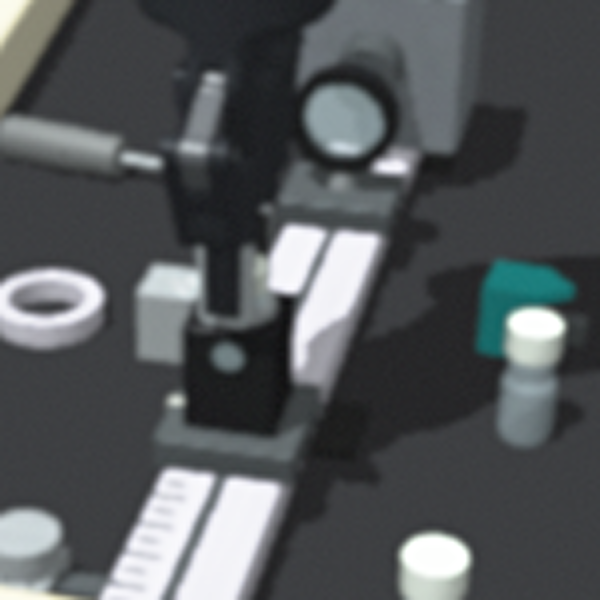

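```bash
python3 - <<'E'
from h import *
C=cam("wrist"); o=bot.get_obs(); e=o["eef_pos"]
print("cam pos",-C[1].T@C[2], e)
b,d=bot.read_camera("wrist")
cv2.imwrite("pics/w3.png",cv2.resize(b[150:384,150:370],None,fx=2.5,fy=2.5,interpolation=cv2.INTER_CUBIC))
for z in (0,.019,.036,.055,.073): print(z,proj("wrist",e+[0,0,z],C).round(1), proj("wrist",e+[.011,.012,z],C).round(1))
for v in range(190,380,10):
  print(v,[tuple(float(x) for x in deproj("wrist",u,v,d[v,u],C).round(3)) for u in(215,222,250,278,285)])
E
```

```text
cam pos [ 0.651584   -0.02729322  0.23342448] [ 0.56932908 -0.0256194   0.05417401]
0 [249.5 222.2] [230.2 206.5]
0.019 [249.4 235.8] [228.2 218.8]
0.036 [249.3 250.6] [225.9 232.2]
0.055 [249.2 271.1] [222.8 250.8]
0.073 [249.  295.8] [219.  273.4]
190 [(0.587, -0.003, 0.04), (0.589, -0.008, 0.046), (0.589, -0.026, 0.047), (0.588, -0.044, 0.045), (0.586, -0.05, 0.039)]
200 [(0.579, -0.002, 0.039), (0.589, -0.01, 0.065), (0.588, -0.026, 0.065), (0.589, -0.043, 0.065), (0.579, -0.05, 0.041)]
210 [(0.587, -0.007, 0.076), (0.588, -0.011, 0.079), (0.588, -0.026, 0.08), (0.588, -0.041, 0.08), (0.588, -0.045, 0.079)]
220 [(0.587, -0.008, 0.09), (0.587, -0.012, 0.091), (0.587, -0.026, 0.09), (0.587, -0.041, 0.09), (0.586, -0.044, 0.089)]
230 [(0.581, -0.008, 0.089), (0.581, -0.012, 0.09), (0.583, -0.026, 0.094), (0.581, -0.041, 0.089), (0.58, -0.045, 0.088)]
240 [(0.582, -0.009, 0.101), (0.581, -0.013, 0.101), (0.58, -0.026, 0.098), (0.581, -0.04, 0.1), (0.581, -0.043, 0.101)]
250 [(0.582, -0.01, 0.111), (0.581, -0.013, 0.11), (0.58, -0.026, 0.108), (0.581, -0.039, 0.11), (0.581, -0.042, 0.
[... 782 characters left out ...]
, 0.002, -0.0), (0.444, -0.024, 0.0), (0.443, -0.05, -0.0), (0.581, -0.037, 0.154)]
330 [(0.587, -0.017, 0.165), (0.431, 0.003, -0.002), (0.431, -0.024, -0.001), (0.43, -0.051, -0.001), (0.58, -0.037, 0.158)]
340 [(0.586, -0.017, 0.167), (0.419, 0.003, -0.001), (0.419, -0.024, -0.001), (0.419, -0.051, -0.0), (0.579, -0.037, 0.16)]
350 [(0.585, -0.017, 0.17), (0.581, -0.018, 0.166), (0.407, -0.024, -0.0), (0.58, -0.034, 0.165), (0.58, -0.036, 0.165)]
360 [(0.584, -0.017, 0.172), (0.58, -0.019, 0.169), (0.581, -0.026, 0.169), (0.581, -0.034, 0.17), (0.581, -0.036, 0.17)]
370 [(0.585, -0.018, 0.175), (0.581, -0.019, 0.172), (0.581, -0.026, 0.172), (0.581, -0.034, 0.172), (0.582, -0.035, 0.173)]
```

View pics/w3.png

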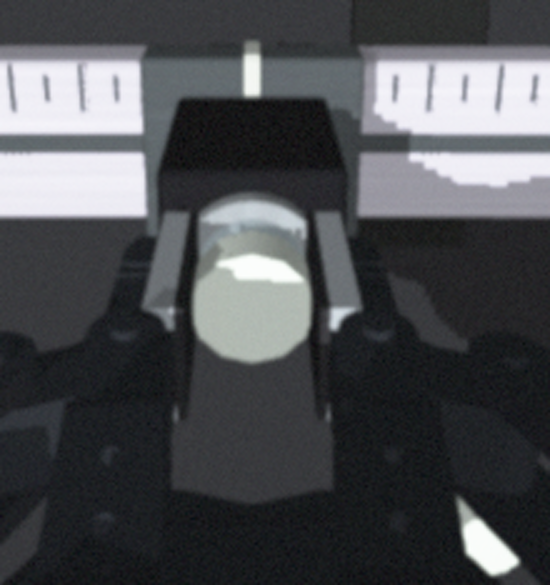

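```bash
python3 - <<'E'
from h import *
A=np.load("w1C.npy"); C=(A[0],A[1],A[2][0]); d=np.load("w1.npy")
K,R,t=C;H,W=d.shape; vv,uu=np.mgrid[:H,:W]
P=np.stack([(uu-K[0,2])/K[0,0]*d,(vv-K[1,2])/K[1,1]*d,d],-1); P=(P-t)@R
m=(d>0)&(P[...,2]>.15); q=P[m]; print(np.sort(q[:,2])[:40:4].round(3),q.min(0),q.max(0), "cam",-R.T@t)
for v in (250,262,275,290,300): print(v,[tuple(P[v,u].round(3).tolist()) for u in (125,135,145,155,345,355,365,375)])
E
```

```text
[0.243 0.244 0.244 0.244 0.244 0.244 0.245 0.245 0.245 0.245] [ 0.55464007 -0.10536205  0.24299784] [0.58854304 0.04399953 0.32403317] cam [ 0.64947079 -0.03134711  0.37359266]
250 [(0.438, 0.145, -0.001), (0.437, 0.132, -0.002), (0.579, 0.018, 0.25), (0.58, 0.013, 0.251), (0.578, -0.074, 0.251), (0.579, -0.078, 0.252), (0.453, -0.173, 0.035), (0.453, -0.185, 0.035)]
262 [(0.418, 0.149, -0.002), (0.58, 0.019, 0.26), (0.579, 0.014, 0.26), (0.576, 0.012, 0.255), (0.574, -0.073, 0.253), (0.579, -0.075, 0.261), (0.578, -0.079, 0.26), (0.413, -0.203, -0.0)]
275 [(0.575, 0.022, 0.264), (0.58, 0.015, 0.27), (0.578, 0.012, 0.268), (0.57, 0.012, 0.256), (0.568, -0.073, 0.256), (0.576, -0.073, 0.266), (0.579, -0.076, 0.27), (0.578, -0.08, 0.27)]
290 [(0.58, 0.015, 0.28), (0.579, 0.012, 0.278), (0.572, 0.012, 0.27), (0.564, 0.012, 0.259), (0.561, -0.073, 0.257), (0.57, -0.073, 0.269), (0.577, -0.073, 0.278), (0.578, -0.076, 0.28)]
300 [(0.577, 0.015, 0.281), (0.575, 0.012, 0.28), (0.568, 0.013, 0.27), (0.56, 0.013, 0.26), (0.557, -0.073, 0.258), (0.567, -0.073, 0.27), (0.573, -0.073, 0.279), (0.576, -0.075, 0.282)]
```

The fingers are on the vial cap, not the block. In the wrist depth the pads span z 0.09–0.129 while the reported TCP is at 0.054. In the first wrist picture the open tips were also 49 mm above the reported TCP, where 13 was expected. So the real fingertips sit about 36 mm short of the reported TCP. I open, go 36 mm lower, and grip the block.

```bash
python3 -m creep '[[[0,0,0,0,0,0,1],[0,0,0,0,0,0,1],[0,0,0,0,0,0,1],[0,0,0,0,0,0,1],[0,0,1.5,0,0,0,1],[0,0,2.8,0,0,0,1],[0,0,3.6,0,0,0,1],[0,0,3.6,0,0,0,1]]]' 40; python3 - <<'E'
from h import *
want([.5685,-.0267,.018])
a,d=bot.read_camera("wrist"); cv2.imwrite("pics/w4.png",a)
E
```

```text
t: 4.85
eef_pos: [0.5682, -0.0254, 0.0164]
tool_rot: [-0.001, -0.702, 0.712, 0.001]
contact_force: [-0.8, 0.0, -1.0]
gripper_width: 0.998
t 4.85 shift cm [ 0.13 -0.03 -0.16] turn [ 0.002  -0.      0.0001] [ 0.5682 -0.0254  0.0164] [-0.8  0.  -1. ] 0.9978948956431617
```

View pics/w4.png

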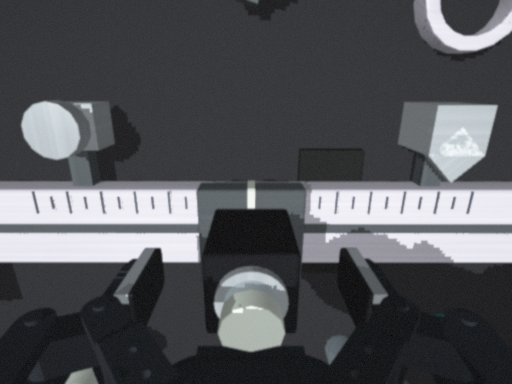

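The open fingers straddle the block, with no contact force. Closing now.

```bash
python3 -m creep '[[[0.1,0,-0.1,0,0,0,0.7],[0.1,0,-0.1,0,0,0,0.4],[0.1,0,-0.1,0,0,0,0.2],[0.1,0,-0.1,0,0,0,0.2],[0.1,0,-0.1,0,0,0,0.2]]]' 40; python3 - <<'E'
from h import *
want([.5685,-.0267,.018])
C=cam("wrist")
a,d=bot.read_camera("wrist"); cv2.imwrite("pics/w5.png",a)
print(proj("wrist",[.5998,-.134,.036],C),proj("wrist",[.598,-.027,.04],C))
cv2.imwrite("pics/w5b.png",cv2.resize(a[80:230,180:512],None,fx=2.4,fy=2.4,interpolation=cv2.INTER_CUBIC))
E
```

```text
t: 5.52
eef_pos: [0.5694, -0.0264, 0.0191]
tool_rot: [0.0, -0.702, 0.712, -0.0]
contact_force: [-1.5, 0.4, 5.3]
gripper_width: 0.465
t 5.525 shift cm [0.03 0.09 0.11] turn [-0.0008 -0.     -0.0001] [ 0.5694 -0.0264  0.0191] [-1.5  0.4  5.3] 0.46512039661100135
[441.70860253 182.43649839] [249.68301938 190.32595197]
```

View pics/w5b.png

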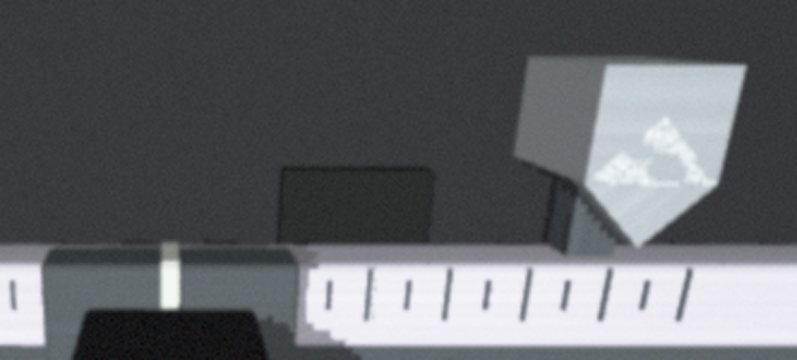

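Gripped: opening 0.465, about 40 mm. The crop shows the tip at picture (446,183) and the white line at (251,189). I measure the remaining distance from this close view.

```bash
python3 - <<'E'
from h import *
C=cam("wrist"); rx=np.array([-.0137,-1,0])
T=atz("wrist",445.8,182.9,.036,C); L=atz("wrist",250.8,189,.040,C)
print(T,L,(T-L)@rx, "top est",(np.array([.5996,-.1340,0])-[.598,-.0273,0])@rx,  (np.array([.5996,-.1340,0])-[.5985,-.0267,0])@rx)
E
```

```text
[ 0.59949706 -0.13632975  0.036     ] [ 0.59875748 -0.02762247  0.04      ] 0.10869714366791516 top est 0.10667808000000001 0.10728493
```

```bash
python3 -m creep '[[[1,0,0,0,0,0,0.2],[2.5,0,0,0,0,0,0.2],[4,0,0,0,0,0,0.2],[5.5,0,0,0,0,0,0.2],[7,0,0,0,0,0,0.2],[8.5,0,0,0,0,0,0.2],[9.7,0,0,0,0,0,0.2],[10.5,0,0,0,0,0,0.2],[10.7,0,0,0,0,0,0.2],[10.7,0,0,0,0,0,0.2]]]'; python3 - <<'E'
from h import *
want([.5685,-.134,.018])
a,d=bot.read_camera("wrist"); cv2.imwrite("pics/w6.png",a)
cv2.imwrite("pics/w6b.png",cv2.resize(a[90:250,170:330],None,fx=3.7,fy=3.7,interpolation=cv2.INTER_CUBIC))
b,d=bot.read_camera("top"); cv2.imwrite("pics/t6b.png",cv2.resize(b[140:230,260:400],None,fx=5,fy=5,interpolation=cv2.INTER_CUBIC))
E
```

```text
t: 6.82
eef_pos: [0.5678, -0.1336, 0.019]
tool_rot: [0.0, -0.702, 0.712, -0.0]
contact_force: [-2.0, 0.9, 5.6]
gripper_width: 0.462
t 6.825 shift cm [ 0.04 -0.07  0.1 ] turn [-0.0006 -0.0002 -0.0003] [ 0.5678 -0.1336  0.019 ] [-2.   0.9  5.6] 0.4616949762397093
```

View pics/w6b.png

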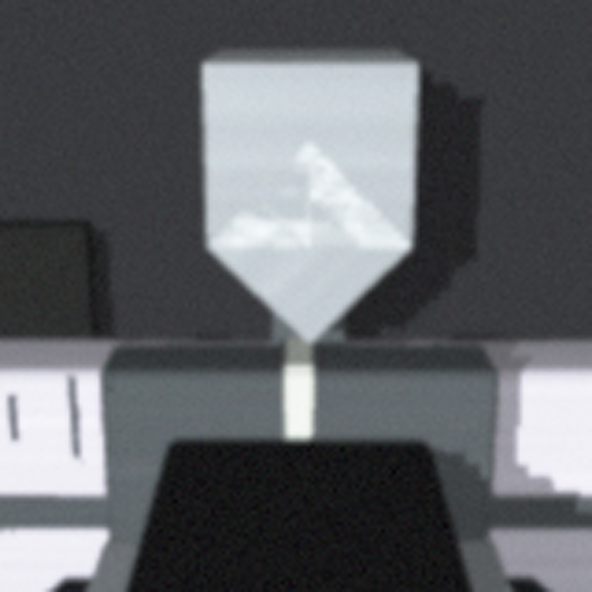

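View pics/t6b.png

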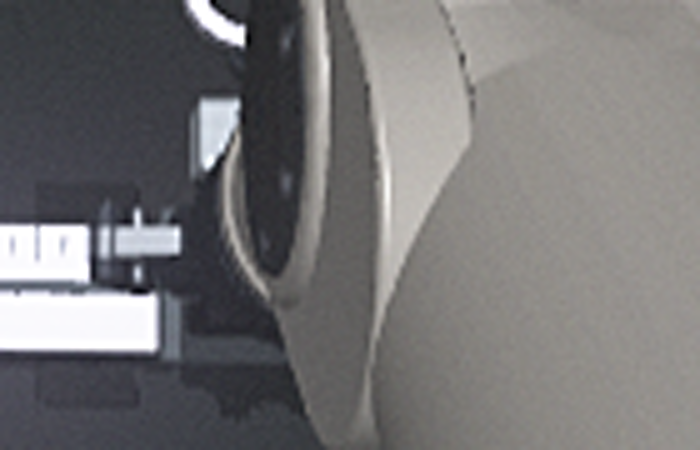

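The crop puts the clip tip at crop (311,343) and the white line at crop (300,370), so the line is roughly 1.7 mm short. Quantifying:

```bash
python3 - <<'E'
from h import *
a=cv2.imread("pics/w6.png").astype(int); g=a.sum(2)/3; C=cam("wrist"); rx=np.array([-.0137,-1,0])
for v in range(178,193):
    r=g[v,235:270]; print(v,np.round(r[6:30]).astype(int))
w=g[190:208,240:262]-110; w[w<0]=0
lv,lu=[],[]
for i in range(0,18): 
    if w[i].sum()>200: lv.append(190+i); lu.append(240+(w[i]*np.arange(22)).sum()/w[i].sum())
print(np.round(lu,2),lv)
Ls=[atz("wrist",u,v,.040,C) for u,v in zip(lu,lv)]
T=atz("wrist",170+311.5/3.7-.4,90+342/3.7-.4,.036,C)
print(T); print([round(1000*(T-L)@rx,2) for L in Ls])
# block edges of clip: symmetrical check
T2=[atz("wrist",170+u/3.7-.4,90+v/3.7-.4,.036,C) for u,v in((207,247),(412,245))]
print(((T2[0]+T2[1])/2-Ls[3])@rx*1000, T2)
E
```

```text
178 [ 58  67  84 105 110 115 122 147 178 194 201 202 203 203 205 200 187 155
 114  86  71  64  50  41]
179 [ 61  65  82 104 110 112 112 123 147 177 197 202 205 203 201 187 158 128
 102  92  89  80  54  39]
180 [ 60  65  88 102 108 109 112 117 129 153 181 198 203 201 188 159 129 110
 104 103 103  90  62  49]
181 [ 64  71  84 101 101 100 109 122 129 136 160 182 194 183 157 127 107 101
  97 103  99  93  72  55]
182 [ 78  83  91  96  92  92 108 128 133 134 146 158 166 145 114  93  85  85
  82  84  83  83  75  70]
183 [ 71  77  76  78  75  77 108 129 134 135 139 140 136 108  78  62  65  63
  63  64  61  66  66  68]
184 [ 59  61  59  58  59  74 106 126 135 136 137 135 125  96  64  56  53  55
  54  54  55  59  57  58]
185 [ 54  57  54  54  57  73 102 131 135 133 134 135 124  97  62  55  49  53
  53  54  47  53  55  55]
186 [ 54  54  53  52  55  72 106 130 135 133 133 137 124  92  66  55  53  56
  54  50  54  53  55  55]
187 [ 54  56  56  57  58  78 114 136 141 143 141 138 130 101  67  56  52  54
  57  56  58  54  56  51]
188 [ 55  56  59  57  65  96 143 167 172 173 172 174 162 127  78  55  
[... 442 characters left out ...]
3]
[250.25 250.29 250.33 250.33 250.3  250.32 250.3  250.32 250.3  250.31
 250.24 250.21 250.28 250.26 250.28 250.3  250.32 250.22] [190, 191, 192, 193, 194, 195, 196, 197, 198, 199, 200, 201, 202, 203, 204, 205, 206, 207]
[ 0.59994052 -0.13653372  0.036     ]
[np.float64(1.97), np.float64(1.95), np.float64(1.93), np.float64(1.93), np.float64(1.94), np.float64(1.93), np.float64(1.95), np.float64(1.93), np.float64(1.95), np.float64(1.94), np.float64(1.98), np.float64(2.0), np.float64(1.96), np.float64(1.97), np.float64(1.96), np.float64(1.95), np.float64(1.93), np.float64(1.99)]
1.5831585230181626 [array([ 0.61470925, -0.12138585,  0.036     ]), array([ 0.61458501, -0.15139536,  0.036     ])]
```

```bash
python3 -m creep '[[[0.1,0,0,0,0,0,0.2],[0.17,0,0,0,0,0,0.2],[0.17,0,0,0,0,0,0.2],[0.17,0,0,0,0,0,0.2]]]'; cat > m.py <<'E'
from h import *
import sys
n=sys.argv[1]
want([.5685,-.134,.018])
C=cam("wrist"); a,d=bot.read_camera("wrist"); cv2.imwrite(f"pics/{n}.png",a)
cv2.imwrite(f"pics/{n}b.png",cv2.resize(a[90:250,170:330],None,fx=3.7,fy=3.7,interpolation=cv2.INTER_CUBIC))
g=a.astype(float).mean(2)
for v in range(174,184): print(v,np.round(g[v,238:266]).astype(int))
for v in (192,197,202):
    w=np.clip(g[v,240:262]-110,0,None); print("line",v,240+(w*np.arange(22)).sum()/w.sum())
E
python3 m.py w7
```

```text
t: 7.42
eef_pos: [0.5678, -0.1345, 0.0191]
tool_rot: [0.0, -0.702, 0.712, -0.0]
contact_force: [-2.2, 1.3, 6.2]
gripper_width: 0.464
t 7.425 shift cm [-0.06 -0.07  0.11] turn [-0.0006  0.0004  0.0002] [ 0.5678 -0.1345  0.0191] [-2.2  1.3  6.2] 0.4640449496173187
174 [ 60  58  68  98 141 176 197 204 207 209 205 206 201 203 202 204 203 204
 204 206 199 186 156 112  70  43  38  37]
175 [ 58  58  64  79 112 150 182 200 206 207 205 205 203 204 202 205 205 202
 205 199 186 157 118  75  44  36  38  38]
176 [ 59  60  60  73 101 125 153 179 199 205 204 203 205 203 202 204 205 205
 202 187 159 115  82  59  39  37  39  38]
177 [ 62  58  61  72  96 113 127 150 179 195 201 202 203 204 205 202 202 202
 189 161 119  83  68  56  43  35  33  39]
178 [ 60  61  59  72  94 110 113 126 149 177 196 201 205 203 205 203 200 189
 166 133  94  77  71  57  42  35  37  40]
179 [ 62  63  61  73  95 107 112 113 121 146 178 195 201 205 204 202 192 167
 137 111  97  88  85  71  46  39  42  36]
180 [ 65  62  62  74  94 110 105 104 107 122 150 178 196 201 201 191 168 140
 113 106 104 100  98  81  51  41  41  41]
181 [ 71  69  68  82  95  99  94  89  94 110 133 156 178 194 193 173 142 113
 101 102 103 103  97  82  61  55  54  51]
182 [ 81  79  83  87  92  88  76  70  77 106 130 140 157 173 172 149 114  89
  83  87  86  84  82  79  71  67  70  72]
183 [ 72  75  74  78  74  74  62  60  75 108 130 136 142 148 147 132 100  71
  61  61  63  64  66  67  69  69  71  71]
line 192 250.32609379918162
line 197 250.32275947028026
line 202 250.3393207054213
```

View pics/w7b.png

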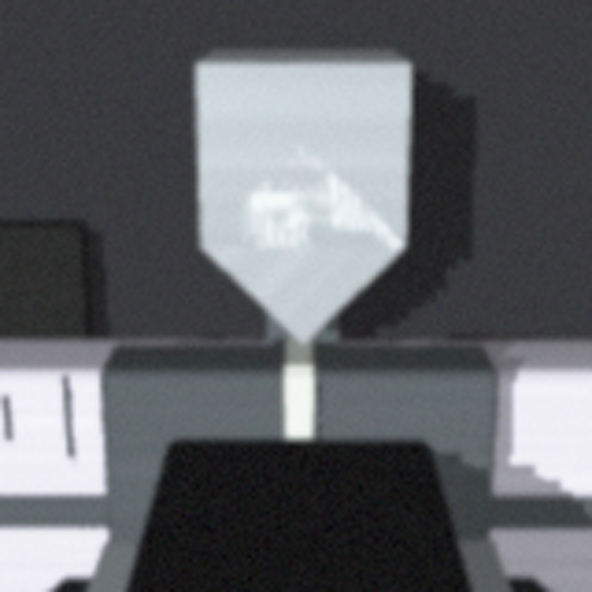

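The tip is at column 251.4 and the line at 250.3, so about 0.6 mm remains (1.76 px/mm).

```bash
python3 -m creep '[[[0.08,0,0,0,0,0,0.2],[0.08,0,0,0,0,0,0.2],[0.08,0,0,0,0,0,0.2]]]'; python3 m.py w8
```

```text
t: 7.85
eef_pos: [0.5678, -0.1353, 0.0191]
tool_rot: [0.0, -0.702, 0.712, -0.0]
contact_force: [-1.9, 1.4, 5.7]
gripper_width: 0.465
t 7.85 shift cm [-0.14 -0.07  0.11] turn [-0.0005  0.0004  0.0002] [ 0.5678 -0.1353  0.0191] [-1.9  1.4  5.7] 0.4646043108866311
174 [ 61  75 110 153 187 199 206 206 206 206 205 204 203 204 204 205 204 205
 205 199 187 153 111  67  42  38  38  34]
175 [ 61  66  87 124 159 188 203 205 206 203 202 203 201 205 204 205 205 205
 201 183 151 111  73  41  39  38  35  36]
176 [ 63  59  79 108 133 160 185 204 205 203 205 202 204 203 202 204 202 199
 182 147 109  75  49  37  33  33  36  37]
177 [ 60  62  81 102 116 131 158 184 197 201 202 206 203 205 205 206 199 183
 151 107  73  62  49  39  35  40  35  33]
178 [ 62  62  79 100 109 115 131 154 178 196 203 202 204 204 205 199 187 155
 110  75  68  61  52  41  36  37  39  35]
179 [ 60  63  78 101 109 111 113 125 150 176 195 201 204 201 196 183 158 124
  83  66  64  66  54  39  39  39  39  34]
180 [ 62  64  77 102 110 106 105 106 116 147 179 197 201 195 181 152 129 103
  73  62  64  67  61  50  38  40  37  43]
181 [ 74  71  80  99 100  94  91  90  94 123 160 182 189 182 157 131 114  97
  75  64  65  64  66  59  55  55  54  53]
182 [ 85  82  89  94  88  74  69  67  80 107 140 159 167 158 141 124 108  82
  66  63  62  65  69  71  69  71  69  69]
183 [ 77  79  78  76  72  61  57  63  75 106 133 142 143 141 134 124  97  69
  58  59  61  60  65  71  70  70  70  71]
line 192 250.34327889447235
line 197 250.3250612745098
line 202 250.316534914361
```

The tip (≈250.1) and the line (250.3) now agree to about 0.15 mm. I open, lift straight up clear of the vial, and move aside.

```bash
python3 -m creep '[[[0,0,0,0,0,0,0.6],[0,0,0,0,0,0,1],[0,0,0,0,0,0,1],[0,0,0,0,0,0,1]]]'; python3 m.py w9 | head -1; python3 - <<'E'
import cv2
E
python3 m.py w10 | tail -6
```

```text
t: 8.4
eef_pos: [0.5674, -0.136, 0.0184]
tool_rot: [-0.0, -0.702, 0.712, 0.0]
contact_force: [0.1, -0.3, -0.4]
gripper_width: 1.002
t 8.4 shift cm [-0.2  -0.1   0.04] turn [ 0.0001 -0.0001 -0.0001] [ 0.5674 -0.136   0.0184] [ 0.1 -0.3 -0.4] 1.0022345994694495
  67  61  62  70  69  68  68  69  69  68]
183 [ 67  71  70  67  62  62  59  75 103 131 141 143 138 134 123  99  72  63
  60  56  59  63  65  64  64  65  67  65]
line 192 249.1818181818182
line 197 249.21042593769866
line 202 249.1460781200381
```

View pics/w10.png

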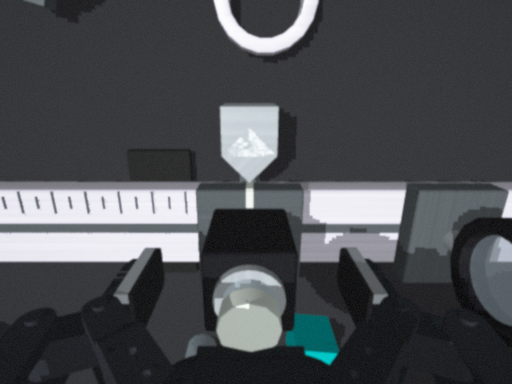

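The jaws are open and clear of the block, and the tip (249.5,181) still stands over the line (249.2). I rise, move clear, and check from both views.

```bash
python3 -m creep '[[[0,0,-1.5,0,0,0,1],[0,0,-4,0,0,0,1],[0,0,-8,0,0,0,1],[0,0,-12,0,0,0,1],[0,0,-16,0,0,0,1],[-4,0,-18,0,0,0,1],[-9,0,-18,0,0,0,1],[-14,0,-18,0,0,0,1],[-19,0,-18,0,0,0,1],[-19,0,-18,0,0,0,1]]]'
python3 - <<'E'
from h import *
b,d=bot.read_camera("top"); cv2.imwrite("pics/t11.png",b); C=cam("top")
a,_=bot.read_camera("wrist"); cv2.imwrite("pics/w11.png",a)
cv2.imwrite("pics/t11b.png",cv2.resize(b[150:220,270:390],None,fx=6,fy=6,interpolation=cv2.INTER_CUBIC))
print(atz("top",370,197,.04,C))
g=b.astype(float).mean(2)
for v in range(174,186): print(v,np.round(g[v,296:320]).astype(int))
E
```

```text
t: 9.75
eef_pos: [0.5698, 0.0599, 0.1999]
tool_rot: [0.001, -0.705, 0.709, 0.0]
contact_force: [0.1, -1.0, 0.6]
gripper_width: 1.001
[ 0.5667007  -0.25560047  0.04      ]
174 [ 74  70 121 101  87 136 211 229 221 221 221 222 217 219 218 219 225 197
  86  45  55  51  54  51]
175 [ 74  73 101  83  81  73 127 208 232 227 221 217 220 217 221 232 193  90
  41  51  59  60  56  56]
176 [ 72  75  79  60  56  52  57 132 216 233 221 220 220 218 229 197  91  43
  49  59  57  57  57  54]
177 [ 76  75  72  63  63  52  48  71 135 208 230 224 221 229 197  89  41  51
  56  59  58  53  56  55]
178 [ 74  80  76  75  76  65  66  87  69 134 212 231 230 199  91  41  52  62
  57  58  57  56  57  55]
179 [ 74  77  73  73  76  73  73  96  98  68 127 210 203  96  41  52  58  59
  60  57  56  61  57  53]
180 [ 73  71  73  73  75  73  72  94 134  88  63 130 128  74  48  51  58  56
  53  58  55  55  60  61]
181 [ 85  82  82  83  86  86  84 101 121 113  79 160 247 148  49  63  64  64
  62  65  65  63  66  76]
182 [114 110 112 107 113 120 113 121 118 111 114 228 255 195  93 104 102 103
 105 105 101 102 111 110]
183 [126 118 124 125 129 108  99 105 102 101  94 178 255 146  93  99 103 105
 100 102 100 102 104 104]
184 [123 118 122 126 103  63  58  66  62  67  57  53  44  48  53  49  52  51
  50  55  56  52  58  59]
185 [122 122 128 110  64  50  65  76  74  70  70  66  63  59  75  98  99 136
  91  62  47  53  60  64]
```

View pics/t11b.png

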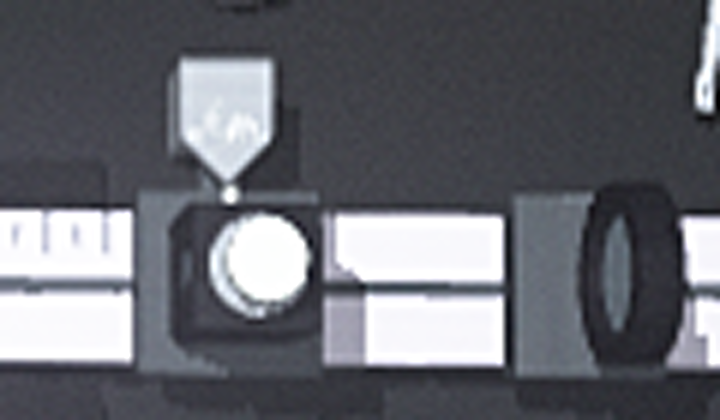

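View pics/t11.png

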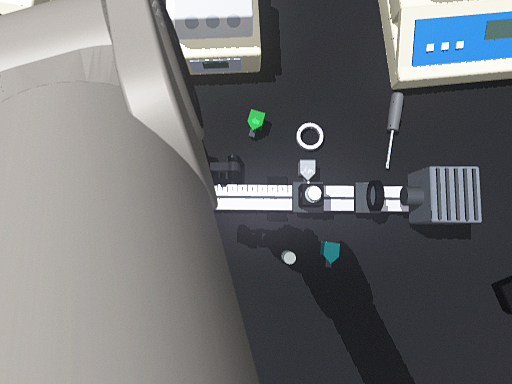

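```bash
python3 - <<'E'
from h import *
a=cv2.imread("pics/top0.png").astype(np.float32).mean(2); b=cv2.imread("pics/t11.png").astype(np.float32).mean(2)
s=np.s_[178:216,350:408]; print("lens shift px",cv2.phaseCorrelate(a[s].copy(),b[s].copy()))
s=np.s_[155:180,296:322]; print("clip shift px",cv2.phaseCorrelate(a[s].copy(),b[s].copy()))
o=bot.get_obs(); print(o["t"],o["contact_force"],abs(o["joint_vel"]).max())
print(bot.hand_in())
E
```

```text
lens shift px ((0.0051433898869319705, 0.024323077227741408), 0.9890208744009336)
clip shift px ((0.6010940868089278, 0.549343922537247), 1.00891489205537)
9.85 [-0.33774273 -0.29864561  0.16917616] 0.02982546589954387
the job is handed in; nothing more can be done
None
```

I slid the sample-cell carriage about 109 mm along the rail to the grey pointed clip, let go of it there and backed the arm away. I handed the job in at about 9.9 s.

**First grip failed:** the fingers closed on the fixed white-capped vial instead of the block, with about 5 N on the wrist. The real fingertips sit about 36 mm short of the reported TCP. I opened, went 36 mm lower and gripped the block, where the opening read 0.465, about 40 mm.

**Alignment:**
- **Wrist camera, after letting go:** the white line stood within about 0.2 mm of the clip's point.
- **Top camera:** it is coarser, and put the line about 0.5 mm past the point, the other way from the wrist camera. I trusted the wrist view.

**Other checks:**
- **Lens carriage:** it did not move; its image shift was under 0.03 px.
- **Clip:** a shift check on it read about 0.6 px. I discounted that because the carriage now fills part of the patch; its tip is still at column 307.5, as before.
- **Robot:** it was clear of everything at hand-in, with the contact force near zero.

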